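# Find and mark the balance point of a loaded carrier bar

### The arm

A 7-joint arm with a two-finger parallel gripper is mounted at the origin on a cart in front of the work surface, level with it; the furniture and walls round the work are solid. World frame = base frame: x ahead of the robot, y to its left, z up, the work surface at z = 0. Lengths are in mm, angles in rad, forces in N, time in s.
With the tool pointing down it reaches from about 400 to 850 mm from the base axis. Payload 4.5 kg.
Tool frame: the origin (TCP) lies on the mounting face of the last link; the fingertips stand 173 mm ahead of it and the grasp point (between the pads) lies 155 mm ahead of it; z points along the fingers, y is the direction in which the jaws open and shut (so a half turn about z gives the same grasp; the last joint's range is limited). The gripper opens to 85 mm and grips with 20 to 120 N. Pads are 22 mm wide; open, the fingers measure 114 mm over their backs; the gripper's body (76 mm by 85 mm) begins 54 mm behind the grasp point. The pads swing forward as they close: fully open they stand 13 mm farther back than shut.
Start: joints at [-1.217, 0.689, -0.195, 1.565, 0.157, 0.902, -0.215], TCP at [196.464, 593.329, 404.717] pointing down, gripper open.
Joint ranges: [-3.01, 3.01], [-0.46, 2.08], [-1.47, 1.51], [0.13, 2.56], [-1, 4.14], [0.04, 2.09], [-2.66, 2.66]. Speed limits (rad/s): [2.57, 2.57, 3.14, 3.14, 3.14, 3.14, 3.14].

### API

Orientations are given as a unit quaternion [x, y, z, w].
In Python, from cell import bot gives the robot as it stands.
- The arm moves only by the shell command python3 -m crank 'ROWS' [OPENING]. ROWS is JSON, a list of rows, each a list of 6 numbers: the shift along the tool's x, y, z in m, then the turn, a rotation vector about the tool's x, y, z in degrees. A call has 1 to 12 rows; each row is the pose to reach, as a shift and turn from the pose commanded when the call began, along the tool's axes at that moment; what a row does not reach only later rows make up. A row lasts 1/8 s, in which the tool goes at most 62.5 mm and 10.7 degrees, less where a joint would pass 70% of its speed; a pose out of reach is approached as far as the arm can. A call with a gripper value outside its range is refused whole. OPENING is the opening, from 0 (shut) to 1 (fully open), set as the call begins (- or left out, the last holds). The fingers move at their own pace and stop on an object; the grip force is fixed at half the most. Time passes only in rows, so rows that repeat a pose let the fingers close. It gives the time, the measured TCP pose, the force and the opening at its end, in the units of the state.
- bot.sense(): the state, without advancing time (a new reading comes with each control period).
- bot.read_camera(name): name is "scene" or "side" or "wrist"; returns (picture, depth): 420x560x3 uint8, blue, green, red; 420x560 float32, mm along the optical axis (not along the pixel's ray), 0 where there is no reading.
- bot.camera_params(name): a dict with "vertical_fov" (degrees; the focal length in pixels is half the picture's height over the tangent of half this angle, whatever the lens; pixels are square), "cx", "cy" (the principal point, pixels), "R" (3x3) and "t" (3): a world point X has camera coordinates R X + t. Camera axes: x right, y down, z forward; pixel columns grow to the right and rows downward; lengths in mm; the calibration is good to about 2 mm. The wrist camera is an equidistant fisheye: a pixel r from the principal point sees the ray r / f radians off the axis. A picture is of the moment at which its call begins: read the wrist's pose just before it. camera_params takes no time and is no camera call; for the wrist camera it gives the pose at the moment of the call.
- bot.sign_off(): hands the job in, once; it reports no verdict.
The state is a dict: "time_s": time; "qpos": joint angles; "joint_velocities": joint speeds; "tau": joint torques, N m; "ee_pos": TCP position; "ee_rot": TCP orientation; "ft_force": force on the tool from outside, world axes, zero at the start; "wrist_torque": the same for the moment, N m; "width": opening from 0.0 (shut) to 1.0 (fully open).
Only numpy, scipy, OpenCV 4.12 (cv2) and the standard library are available. Lean on these libraries where they do the work, as an engineer would, in place of code of your own. Each camera call takes 0.05 s, during which the arm holds its last target. There are 200 camera calls.

### The job

Find the balance point of the blue bar: push it gently by its tail end along the stand's channel and out over the rounded edge, a little at a time, until it just tips and, left to itself, rests balanced on the rounded edge with its tail slightly off the deck (the bar is thin-walled: never grip it or press hard on it). Then mark the point: set the yellow clip fully down astride the bar at the stand's red line, and leave the bar still balanced there; do not disturb the timer, the petri dish or the bottle.

Things in the scene. Friction and masses are not known exactly. Their poses are not given: they have to be found in the camera images.
- stand: Fixed stand: base plate 75 x 245 mm, white pillar, aluminium deck 48 mm wide, its top 90 mm above the worktop. Origin: centre of the underside; y along the channel, z up. Deck flat from y = +125 to -80 mm, there it goes over into a rounded edge that falls away towards -y. Two black rails 5 mm high, 18.5 mm apart, guide the bar from y = +122.5 to -42.5 mm.
- stand_edge (a point): Middle of the deck top where the flat ends and the rounding (radius 50 mm, axis along x) begins; axes as the stand's. Nothing carries the bar beyond: pushed too far it slides off. The bar tips gradually: with its balance point d mm past this line it rests tilted by about d / 40 rad; just tipped is about 0.03 to 0.2 rad, tail 4 to 25 mm up.
- stand_line (a point): Middle of the red line across the rounded edge, 5 mm beyond stand_edge (stand y = -85 mm), at deck-top height (90 mm); axes as the stand's.
- bar: Blue square tube with black ends, 16 wide (x), 240 long (y), 20 mm high (z), about 0.5 kg; origin: centre of the underside. Lies loose in the channel, nose (-y end) towards the rounded edge. Hidden fixed ballast: its balance point is anywhere within 27 mm of its middle, unseen from outside. Deck friction 2 to 7 N; the robot may bear on it with 15 N at most (a grip is more).
- bar_tail (a point): Centre of the bar's tail end face (+y end, 10 mm above its underside): push here. When the bar tips the tail rises. A finger pressing on the tail holds it down by friction, so whether the bar has tipped shows only after the finger is drawn back; it may then rock for a second or two.
- clip: Yellow saddle clip, 30 g, standing on its legs on the worktop. Origin: centre of the underside of the legs. Legs 14 mm deep, 20.5 mm apart along x (lower half flared to 29 at the mouth), 35 mm over all in x, 20 mm long in y (y lies along the bar, either way round). Grip fin 20 (x) by 12 mm (y), from 18 to 56 mm above the origin.
- clip_seat (a point): On the clip, centre of the underside of its plate, 14 mm above the clip's origin; seated, it touches the top of the bar and stays by its weight alone. Press with less than 25 N.
- timer: Bystander: grey bench timer 70 x 66 x 19 mm, origin at the centre of its underside.
- petri: Bystander: closed petri dish, 91 mm across, 16 mm high, origin at the centre of its underside.
- stain_bottle: Bystander: small amber bottle with black cap, 41 mm across, 80 mm high, origin at the centre of its underside.

How it is judged (in metres and radians):
On the way:
1. the bar, touched by nothing but the stand, has tipped by 0.02 to 0.24 rad on the rounded edge (angle between bar's own y axis and vertical between 1.331 and 1.551 rad and contact force between each of the arm, the fingers, clip and bar below 0.05 N and contact force between bar and stand above 1 N), for 0.3 s.
At the end, for the whole second after the job is handed in: The bar rests still on the rounded edge, tipped by 0.025 to 0.22 rad (tail up); the clip sits down astride it (plate within 2.5 mm of the bar's top, 4 mm of its centre line), its middle within 8 mm of the red line along the channel; timer, dish and bottle in place; all released (angle between bar's own y axis and vertical between 1.351 and 1.546 rad and contact force between bar and stand above 1 N and angular speed of bar below 0.15 rad/s and linear speed of clip below 0.03 m/s and y of clip_seat in the frame of stand_line between -0.008 and 0.008 m and x of clip_seat in the frame of bar between -0.004 and 0.004 m and z of clip_seat in the frame of bar between 0.0175 and 0.0225 m and angle between the z axis of clip and the z axis of bar, either way round below 0.15 rad and angle between the y axis of clip and the y axis of bar, either way round below 0.35 rad); the robot touches nothing.
It fails at once if the robot bears on the bar with more than 15 N (contact force between any of the arm, the fingers and bar above 15 N).
It fails at once if the clip is pressed on the bar with more than 25 N (contact force between clip and bar above 25 N).
It fails at once if the timer, dish or bottle is moved by more than 20 mm (distance of any of timer, petri, stain_bottle from where it was at the start of the episode above 0.02 m).
It also fails if it takes over 67 s, if anything falls off the work surface, if the arm or the gripper's body presses on something with over 40 N, if the wrist force passes 120 N, or if a joint passes its speed limit or range.

## Working session

There is one attempt and no reset: what is moved stays moved. The work goes in short steps, Python scripts to look and compute and a shell command to move; the robot and the scene stay as the last step left them, time stands still between calls to the robot, and variables do not carry over. Pictures are saved under pics/ and viewed, about 8 in all and at most 12, crops included, and the job is handed in when it is done.

```bash
ls; mkdir -p pics
cat > h.py <<'E'
import numpy as np, cv2
from scipy.spatial.transform import Rotation as Ro
from cell import bot
def shot(n,f):
    p=bot.camera_params(n); im,d=bot.read_camera(n)
    cv2.imwrite('pics/%s.png'%f,im); np.savez('pics/%s.npz'%f,d=d,im=im,R=p['R'],t=p['t'],c=[p['cx'],p['cy']],f=210/np.tan(np.radians(p['vertical_fov']/2)),fish=(n=='wrist'))
def ray(z,u,v):
    a=np.array([u,v],float)-z['c']; f=float(z['f'])
    if z['fish']:
        r=np.hypot(*a); th=r/f; k=np.tan(th)/max(r,1e-9); c=np.array([a[0]*k,a[1]*k,1])
    else: c=np.array([a[0]/f,a[1]/f,1])
    return c
def px(f,u,v,zw=None):
    z=np.load('pics/%s.npz'%f); c=ray(z,u,v); R=z['R'];o=-R.T@z['t']
    if zw is None: return o+R.T@(c*z['d'][int(v),int(u)])
    w=R.T@c; return o+w*(zw-o[2])/w[2]
def proj(f,X):
    z=np.load('pics/%s.npz'%f); c=z['R']@np.array(X,float)+z['t']
    if z['fish']:
        r=np.hypot(c[0],c[1]); th=np.arctan2(r,c[2]); return z['c']+c[:2]/r*th*float(z['f'])
    return z['c']+c[:2]/c[2]*float(z['f'])
E
python3 - <<'E'
from h import *
s=bot.sense(); print(s)
for n in('scene','side','wrist'): 
    shot(n,n+'0'); p=bot.camera_params(n); print(n,np.round(-np.array(p['R']).T@p['t']),p['vertical_fov'])
E
```

```text
pics
{'time_s': 0.0, 'qpos': array([-1.21719502,  0.68998616, -0.19451287,  1.5663995 ,  0.15732129,
        0.90249722, -0.21506497]), 'joint_velocities': array([ 2.38059426e-03,  9.25980279e-04, -2.68906771e-04, -6.31152355e-05,
       -2.85052091e-04, -1.54359047e-03, -1.21240856e-03]), 'tau': array([ 8.34175298e-04, -5.39613569e+01, -1.26594912e+00, -1.58539420e+01,
        9.16504447e-03,  9.66628490e-03, -3.43425768e-05]), 'ee_pos': array([196.40615161, 592.96943178, 403.86758145]), 'ee_rot': array([ 1.59151640e-01,  9.87253694e-01, -9.45090481e-04, -7.29229556e-05]), 'ft_force': array([ 0.15499583,  0.43855783, -0.3579197 ]), 'wrist_torque': array([0.02439228, 0.07799658, 0.06471747]), 'width': 1.000343841520085}
scene [ -13. -818.  819.] 57.4655628768906
side [  158. -1179.   492.] 56.66478931001528
wrist [124. 617. 374.] 65.70646984690485
```

View pics/scene0.png

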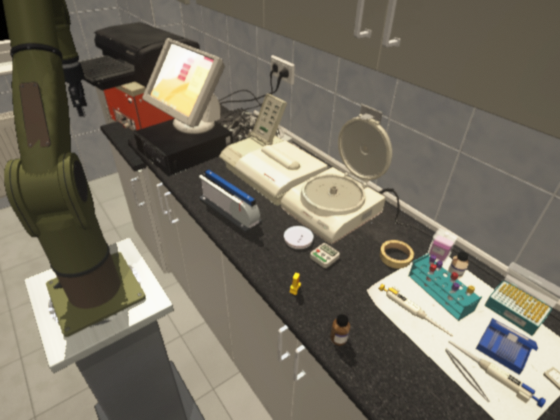

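View pics/side0.png

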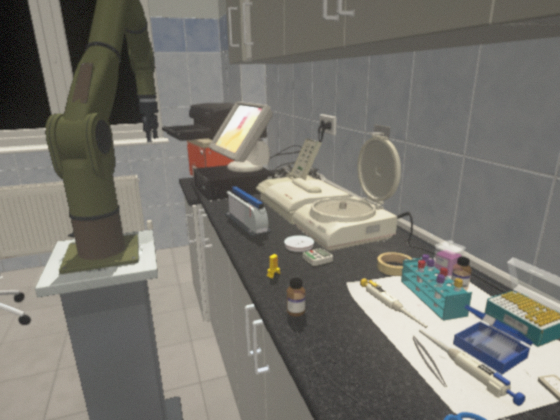

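The scene picture shows the stand with the blue bar at about (230,190), the yellow clip at (296,284), the dish at (299,237), the timer at (325,255) and the bottle at (341,328). I'll measure these with enlarged crops.

Run:
```python
from h import *
im=cv2.imread('pics/scene0.png'); im2=cv2.imread('pics/side0.png')
a=cv2.resize(im[165:235,190:270],None,fx=5,fy=5,interpolation=cv2.INTER_CUBIC)
b=cv2.resize(im2[180:250,215:285],None,fx=5,fy=5,interpolation=cv2.INTER_CUBIC)
cv2.imwrite('pics/c1.png',np.hstack([a,b]))
for n in('scene0','side0'):
    z=np.load('pics/%s.npz'%n); hsv=cv2.cvtColor(z['im'],cv2.COLOR_BGR2HSV)
    for nm,lo,hi,box in(('bar',(100,120,40),(125,255,255),(190,165,280,240)),('clip',(20,150,80),(35,255,255),(260,250,320,300))):
        m=cv2.inRange(hsv,lo,hi); k=np.zeros_like(m); x0,y0,x1,y1=box; k[y0:y1,x0:x1]=1
        v,u=np.nonzero(m*k); P=np.array([px(n,x,y) for x,y in zip(u,v) if z['d'][y,x]>0])
        print(n,nm,len(P),np.round(P.mean(0)),np.round(np.percentile(P,[2,50,98],axis=0)).tolist())
        if nm=='bar':
            T=P; c=T.mean(0); w,V=np.linalg.eigh(np.cov(T.T)); print(V[:,2], np.percentile((T-c)@V[:,2],[1,99]))
    for q in ([(341,320),(299,237),(325,255)] if n=='scene0' else [(296,284),(299,243),(318,257)]): print(np.round(px(n,*q)))
```

```text
scene0 bar 307 [470.  80. 109.] [[451.0, -27.0, 98.0], [470.0, 78.0, 110.0], [489.0, 190.0, 114.0]]
[-0.1503633   0.98860457 -0.00720316] [-108.95646132  112.9797682 ]
scene0 clip 163 [ 437. -311.   26.] [[423.0, -323.0, 0.0], [433.0, -313.0, 20.0], [479.0, -270.0, 59.0]]
[ 425. -490.   82.]
[ 569. -166.   17.]
[ 580. -272.   19.]
side0 bar 75 [471.  74. 109.] [[455.0, -24.0, 105.0], [472.0, 72.0, 109.0], [487.0, 172.0, 111.0]]
[-1.42928697e-01  9.89732947e-01 -2.85526802e-04] [-102.42222681  100.26299778]
side0 clip 169 [ 437. -312.   26.] [[424.0, -323.0, -0.0], [434.0, -313.0, 22.0], [454.0, -298.0, 56.0]]
[ 428. -498.   74.]
[ 565. -177.   16.]
[ 578. -286.   16.]
```

View pics/c1.png

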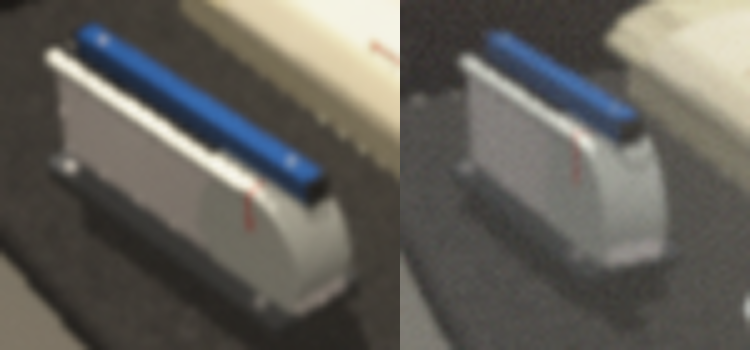

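The crops show the bar lying level, with its nose just past the red line (scene px about (240,203)) and its tail at the far, +y end. I'll check the obstacles near the tail and the stand's pose.

Run:
```python
from h import *
for q in [(150,150),(200,145),(212,155),(225,125),(160,90),(215,60),(240,150),(225,155),(285,160),(300,200)]: print(q,np.round(px('scene0',*q)))
print('redline', px('scene0',240,203,90),px('side0',250,207,90))
print('far deck corner',px('scene0',190+47/5,165+52/5,90),'nose top',px('scene0',190+325/5,165+180/5,110),px('side0',215+(640-400)/5,180+110/5,110))
print('tail top',px('scene0',190+92/5,165+27/5,110))
```

```text
(150, 150) [375. 517.  65.]
(200, 145) [537. 409.  84.]
(212, 155) [584. 411.  23.]
(225, 125) [722. 538.  64.]
(160, 90) [522. 705. 210.]
(215, 60) [656. 453. 373.]
(240, 150) [639. 281.  89.]
(225, 155) [593. 316.  66.]
(285, 160) [709.  93. 114.]
(300, 200) [638. -81.  77.]
redline [463.86736346   1.64451577  90.        ] [461.83585215  -4.74655003  90.        ]
far deck corner [432.83210906 212.30982607  90.        ] nose top [493.38937783 -38.69430981 110.        ] [499.3389632 -29.4833717 110.       ]
tail top [459.64270874 193.89733543 110.        ]
```

```bash
python3 -m crank '[[-0.06,-0.045,0.01,0,0,-9],[-0.12,-0.09,0.03,0,0,-18],[-0.18,-0.13,0.05,0,0,-26.8],[-0.22,-0.17,0.07,0,0,-26.8],[-0.26,-0.2,0.09,0,0,-26.8],[-0.3,-0.22,0.104,0,0,-26.8],[-0.341,-0.248,0.104,0,0,-26.8],[-0.341,-0.248,0.104,0,0,-26.8],[-0.341,-0.248,0.104,0,0,-26.8],[-0.341,-0.248,0.104,0,0,-26.8]]' 0
python3 - <<'E'
from h import *
s=bot.sense(); print(s['time_s'],s['ee_pos'],s['ee_rot'],s['ft_force'],s['width'])
shot('wrist','w1')
E
```

```text
time_s: 1.4
ee_pos: [441.3, 252.3, 300.9]
ee_rot: [-0.075, 0.997, 0.001, -0.0]
ft_force: [-1.0, -0.2, -0.2]
width: 0.002
1.4 [441.32197874 252.33592469 300.93795596] [-7.54342305e-02  9.97150514e-01  7.27075113e-04 -5.76044079e-06] [-1.01052073 -0.22442104 -0.23764836] 0.0017960979596699047
```

View pics/w1.png

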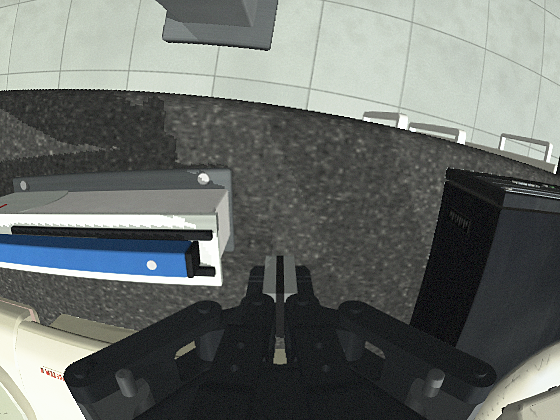

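The wrist view shows the bar's tail cap at about px (190–200, 241–277) and the rail ends at (213,235) and (214,270). The closed fingers are at (280,290), clear of the stand.

```bash
cat >> h.py <<'E'
def bar(n):
    """blue bar top face points by depth -> centroid, axis dir (pointing +y), slope, ends"""
    z=np.load('pics/%s.npz'%n); hsv=cv2.cvtColor(z['im'],cv2.COLOR_BGR2HSV)
    m=cv2.erode(cv2.inRange(hsv,(100,120,40),(125,255,255)),np.ones((3,3),np.uint8))
    v,u=np.nonzero(m*(z['d']>0)); P=np.array([px(n,x,y) for x,y in zip(u,v)])
    P=P[(abs(P[:,0]-475)<60)&(P[:,2]>75)&(P[:,2]<160)&(abs(P[:,1]-80)<220)]
    ez=np.array([.147,-.989])   # towards the nose
    s=P[:,:2]@-ez
    k=np.ones(len(P),bool)
    for _ in range(6):   # top face: z as a line in s, upper side kept
        a=np.polyfit(s[k],P[k,2],1); r=P[:,2]-np.polyval(a,s); k=abs(r)<max(2.5,1.2*r[k].std())
    c=P[k].mean(0); w,V=np.linalg.eigh(np.cov(P[k,:2].T)); d=V[:,1]*np.sign(V[1,1])
    print(n,len(P),k.sum(),'c',np.round(c,1),'dir',np.round(d,4),'tilt %.4f'%np.arctan(a[0]),'s range',np.round(np.percentile(s[k],[1,99]),1),'z at tail/nose',np.round(np.polyval(a,np.percentile(s[k],[99,1])),1))
E
python3 - <<'E'
from h import *
for q in [(199,241),(202,276),(190,241),(192,277)]: print(q,px('w1',*q,110),px('w1',*q))
for q in [(212,236),(215,271)]: print('rail',q,px('w1',*q,95))
for q in [(224,168+45),(222,286)]: print('deck',q,px('w1',*q,90))
bar('w1');bar('scene0');bar('side0')
E
```

```text
(199, 241) [440.37703877 208.01141638 110.        ] [449.54841246 203.93211383  90.09923539]
(202, 276) [462.11785233 210.93471214 110.        ] [470.02739788 208.45426487  96.72417047]
(190, 241) [441.24466268 202.89660667 110.        ] [448.72683078 199.09765043  93.95211301]
(192, 277) [463.9239288  205.02237371 110.        ] [463.57037167 205.15257543 110.58247175]
rail (212, 236) [442.74234677 212.6301678   95.        ]
rail (215, 271) [465.94324689 216.18015828  95.        ]
deck (224, 213) [429.10364786 217.80809156  90.        ]
deck (222, 286) [479.14903912 220.80788774  90.        ]
w1 5589 3946 c [465.1 136.2 110.8] dir [-0.1529  0.9882] tilt 0.0002 s range [-20.4 130.3] z at tail/nose [110.8 110.8]
scene0 144 104 c [469.8  74.2 110.9] dir [-0.1435  0.9897] tilt -0.0089 s range [-97.1 118.6] z at tail/nose [109.9 111.8]
side0 4 4 c [473.6  55.4 109.4] dir [-0.1592  0.9873] tilt 0.0142 s range [-52.3   9.3] z at tail/nose [109.7 108.9]
```

```bash
python3 -m crank '[[-0.002,-0.005,0.015,0,0,0],[-0.0044,-0.012,0.029,0,0,0],[-0.0044,-0.018,0.029,0,0,0],[-0.0044,-0.021,0.029,0,0,0],[-0.0044,-0.024,0.029,0,0,0],[-0.0044,-0.027,0.029,0,0,0],[-0.0044,-0.030,0.029,0,0,0],[-0.0044,-0.033,0.029,0,0,0],[-0.0044,-0.036,0.029,0,0,0],[-0.0044,-0.039,0.029,0,0,0],[-0.0044,-0.042,0.029,0,0,0],[-0.0044,-0.045,0.029,0,0,0]]'
python3 - <<'E'
from h import *
shot('wrist','w2'); bar('w2'); print(bot.sense()['ft_force'])
im=cv2.imread('pics/w2.png'); cv2.imwrite('pics/w2c.png',cv2.resize(im[180:360,130:370],None,fx=3,fy=3))
E
```

```text
time_s: 2.95
ee_pos: [453.3, 207.1, 271.8]
ee_rot: [-0.074, 0.997, 0.0, 0.0]
ft_force: [0.2, 2.5, -0.5]
width: 0.002
w2 9121 6177 c [466.7 125.7 110.8] dir [-0.1538  0.9881] tilt 0.0004 s range [-33.3 119.8] z at tail/nose [110.8 110.8]
[-0.10694783  3.43816247 -0.04417452]
```

View pics/w2c.png

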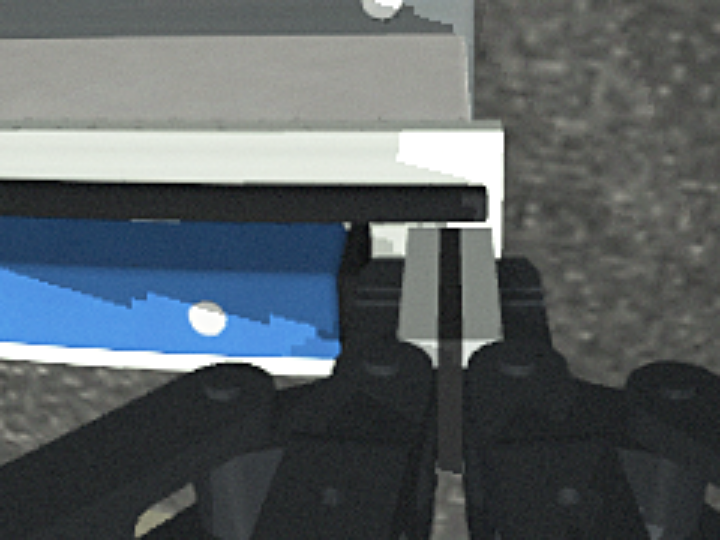

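```bash
python3 -m crank '[[0,-0.004,0,0,0,0],[0,-0.008,0,0,0,0],[0,-0.012,0,0,0,0],[0,-0.016,0,0,0,0],[0,-0.020,0,0,0,0],[0,-0.024,0,0,0,0],[0,-0.028,0,0,0,0],[0,-0.032,0,0,0,0],[0,-0.036,0,0,0,0],[0,-0.040,0,0,0,0],[0,-0.043,0,0,0,0],[0,-0.045,0,0,0,0]]'
python3 -m crank '[[0,0.006,0,0,0,0],[0,0.008,0,0,0,0],[0,0.008,0,0,0,0],[0,0.008,0,0,0,0],[0,0.008,0,0,0,0]]'
python3 - <<'E'
from h import *
shot('wrist','w3'); bar('w3')
E
```

```text
time_s: 4.5
ee_pos: [459.9, 162.1, 271.7]
ee_rot: [-0.074, 0.997, 0.0, 0.0]
ft_force: [-0.3, 4.2, 1.2]
width: 0.004
time_s: 5.12
ee_pos: [458.7, 170.0, 271.6]
ee_rot: [-0.074, 0.997, -0.0, -0.0]
ft_force: [0.3, 0.1, 0.8]
width: -0.003
w3 8328 5674 c [473.3  83.4 110.8] dir [-0.1625  0.9867] tilt 0.0008 s range [-71.8  74.1] z at tail/nose [110.9 110.8]
```

```bash
python3 -m crank '[[0,-0.005,0,0,0,0],[0,-0.008,0,0,0,0],[0,-0.0105,0,0,0,0],[0,-0.013,0,0,0,0],[0,-0.007,0,0,0,0],[0,-0.005,0,0,0,0],[0,-0.005,0,0,0,0],[0,-0.005,0,0,0,0],[0,-0.005,0,0,0,0]]'
python3 - <<'E'
from h import *
shot('wrist','w4'); bar('w4')
E
```

```text
time_s: 6.3
ee_pos: [459.4, 165.1, 271.7]
ee_rot: [-0.074, 0.997, -0.0, -0.0]
ft_force: [-0.8, 0.3, -0.4]
width: -0.005
w4 8370 5703 c [474.2  78.8 110.8] dir [-0.161  0.987] tilt 0.0004 s range [-77.   69.9] z at tail/nose [110.9 110.8]
```

```bash
cat > look.py <<'E'
import sys
from h import *
shot('wrist',sys.argv[1]); bar(sys.argv[1])
E
sleep 0
python3 -m crank '[[0,-0.005,0,0,0,0],[0,-0.008,0,0,0,0],[0,-0.0105,0,0,0,0],[0,-0.013,0,0,0,0],[0,-0.007,0,0,0,0],[0,-0.005,0,0,0,0],[0,-0.005,0,0,0,0],[0,-0.005,0,0,0,0],[0,-0.005,0,0,0,0]]' && python3 look.py w5
```

```text
time_s: 7.48
ee_pos: [460.1, 160.2, 271.7]
ee_rot: [-0.074, 0.997, -0.0, -0.0]
ft_force: [-0.5, 0.5, -0.1]
width: -0.006
w5 8355 5710 c [475.   74.  110.8] dir [-0.1595  0.9872] tilt 0.0008 s range [-81.9  64.9] z at tail/nose [110.9 110.8]
```

```bash
python3 -m crank '[[0,-0.005,0,0,0,0],[0,-0.008,0,0,0,0],[0,-0.0105,0,0,0,0],[0,-0.013,0,0,0,0],[0,-0.007,0,0,0,0],[0,-0.005,0,0,0,0],[0,-0.005,0,0,0,0],[0,-0.005,0,0,0,0],[0,-0.005,0,0,0,0]]' && python3 look.py w6
```

```text
time_s: 8.65
ee_pos: [460.9, 155.2, 271.7]
ee_rot: [-0.074, 0.997, -0.0, -0.0]
ft_force: [0.7, -0.2, -0.1]
width: 0.001
w6 8382 5709 c [476.   69.  110.8] dir [-0.1579  0.9874] tilt 0.0009 s range [-87.2  59.8] z at tail/nose [110.9 110.8]
```

```bash
python3 -m crank '[[0,-0.005,0,0,0,0],[0,-0.008,0,0,0,0],[0,-0.0105,0,0,0,0],[0,-0.013,0,0,0,0],[0,-0.007,0,0,0,0],[0,-0.005,0,0,0,0],[0,-0.005,0,0,0,0],[0,-0.005,0,0,0,0],[0,-0.005,0,0,0,0]]' && python3 look.py w7
```

```text
time_s: 9.82
ee_pos: [461.6, 150.3, 271.7]
ee_rot: [-0.074, 0.997, -0.0, -0.0]
ft_force: [0.3, -0.7, -0.2]
width: -0.001
w7 8396 5715 c [476.9  64.  110.9] dir [-0.1568  0.9876] tilt 0.0027 s range [-92.2  54.9] z at tail/nose [111.1 110.7]
```

```bash
python3 -m crank '[[0,-0.005,0,0,0,0],[0,-0.008,0,0,0,0],[0,-0.0095,0,0,0,0],[0,-0.011,0,0,0,0],[0,-0.005,0,0,0,0],[0,-0.003,0,0,0,0],[0,-0.003,0,0,0,0],[0,-0.003,0,0,0,0],[0,-0.003,0,0,0,0],[0,-0.003,0,0,0,0]]' && python3 look.py w8
```

```text
time_s: 11.12
ee_pos: [462.1, 147.4, 271.7]
ee_rot: [-0.074, 0.997, -0.0, -0.0]
ft_force: [-0.6, 0.2, -1.1]
width: -0.002
w8 8454 5703 c [477.4  61.1 111.1] dir [-0.1548  0.9879] tilt 0.0082 s range [-95.2  52.2] z at tail/nose [111.6 110.4]
```

```bash
python3 -m crank '[[0,0,0,0,0,0],[0,0,0,0,0,0],[0,0,0,0,0,0]]' && python3 look.py w9
```

```text
time_s: 11.55
ee_pos: [462.1, 147.5, 271.7]
ee_rot: [-0.074, 0.997, 0.0, 0.0]
ft_force: [0.2, 0.5, -0.7]
width: -0.0
w9 8443 5690 c [477.4  61.2 111.2] dir [-0.1553  0.9879] tilt 0.0082 s range [-95.1  52.1] z at tail/nose [111.7 110.4]
```

```bash
python3 -m crank '[[0,-0.005,0,0,0,0],[0,-0.008,0,0,0,0],[0,-0.0095,0,0,0,0],[0,-0.0105,0,0,0,0],[0,-0.004,0,0,0,0],[0,-0.0025,0,0,0,0],[0,-0.0025,0,0,0,0],[0,-0.0025,0,0,0,0],[0,-0.0025,0,0,0,0],[0,-0.0025,0,0,0,0],[0,-0.0025,0,0,0,0]]' && python3 look.py w10
```

```text
time_s: 12.98
ee_pos: [462.4, 145.0, 271.7]
ee_rot: [-0.074, 0.997, 0.0, -0.0]
ft_force: [0.0, 0.4, 0.1]
width: -0.003
w10 8398 5593 c [477.9  58.4 112.2] dir [-0.1565  0.9877] tilt 0.0335 s range [-98.7  49.3] z at tail/nose [114.3 109.4]
```

```bash
python3 -m crank '[[0,-0.005,0,0,0,0],[0,-0.008,0,0,0,0],[0,-0.009,0,0,0,0],[0,-0.010,0,0,0,0],[0,-0.004,0,0,0,0],[0,0.004,0,0,0,0],[0,0.012,0,0,0,0],[0,0.02,0,0,0,0],[0,0.02,0,0,0,0],[0,0.02,0,0,0,0],[0,0.02,0,0,0,0],[0,0.02,0,0,0,0]]' && python3 look.py w11
```

```text
time_s: 14.52
ee_pos: [459.5, 164.5, 271.7]
ee_rot: [-0.074, 0.997, -0.0, -0.0]
ft_force: [0.5, -0.3, -0.5]
width: 0.002
w11 6701 4464 c [477.   65.5 112.8] dir [-0.152   0.9884] tilt 0.0396 s range [-79.   47.9] z at tail/nose [114.9 109.9]
```

```bash
python3 -m crank '[[0,-0.015,0,0,0,0],[0,-0.025,0,0,0,0],[0,-0.029,0,0,0,0],[0,-0.031,0,0,0,0],[0,-0.032,0,0,0,0],[0,-0.026,0,0,0,0],[0,-0.015,0,0,0,0],[0,0,0,0,0,0],[0,0,0,0,0,0],[0,0,0,0,0,0],[0,0,0,0,0,0],[0,0,0,0,0,0]]' && python3 look.py w12
```

```text
time_s: 16.08
ee_pos: [459.6, 164.4, 271.7]
ee_rot: [-0.074, 0.997, -0.0, -0.0]
ft_force: [-0.2, -0.3, -0.3]
width: -0.001
w12 6569 4263 c [477.2  64.3 115.2] dir [-0.1522  0.9884] tilt 0.0830 s range [-80.2  45. ] z at tail/nose [119.5 109.1]
```

```bash
python3 -m crank '[[0,0.01,-0.04,0,0,0],[0.005,0,-0.09,0,0,0],[0.02,-0.06,-0.1,0,0,0],[0.035,-0.12,-0.1,0,0,0],[0.05,-0.18,-0.1,0,0,0],[0.06,-0.24,-0.1,0,0,0],[0.075,-0.3,-0.1,0,0,0],[0.085,-0.36,-0.1,0,0,0],[0.095,-0.42,-0.09,0,0,0],[0.097,-0.468,-0.08,0,0,0],[0.097,-0.468,-0.07,0,0,0],[0.097,-0.468,-0.07,0,0,0]]'
python3 -m crank '[[0,0,0,0,0,0],[0,0,0,0,0,0],[0,0,0,0,0,0]]' 0.6
python3 - <<'E'
from h import *
shot('wrist','w13'); shot('scene','s13'); bar('s13')
im=cv2.imread('pics/w13.png'); cv2.imwrite('pics/w13c.png',cv2.resize(im[130:400,100:460],None,fx=2.2,fy=2.2))
E
```

```text
time_s: 17.62
ee_pos: [432.0, -311.6, 340.9]
ee_rot: [-0.074, 0.997, 0.001, -0.001]
ft_force: [0.2, -0.0, -0.3]
width: -0.001
time_s: 18.0
ee_pos: [432.8, -311.8, 342.1]
ee_rot: [-0.075, 0.997, -0.0, 0.0]
ft_force: [-0.8, 0.4, -1.0]
width: 0.601
s13 142 120 c [484.7 -14.8 109. ] dir [-0.1456  0.9893] tilt 0.0872 s range [-181.9   34.9] z at tail/nose [119.5 100.6]
```

View pics/w13c.png

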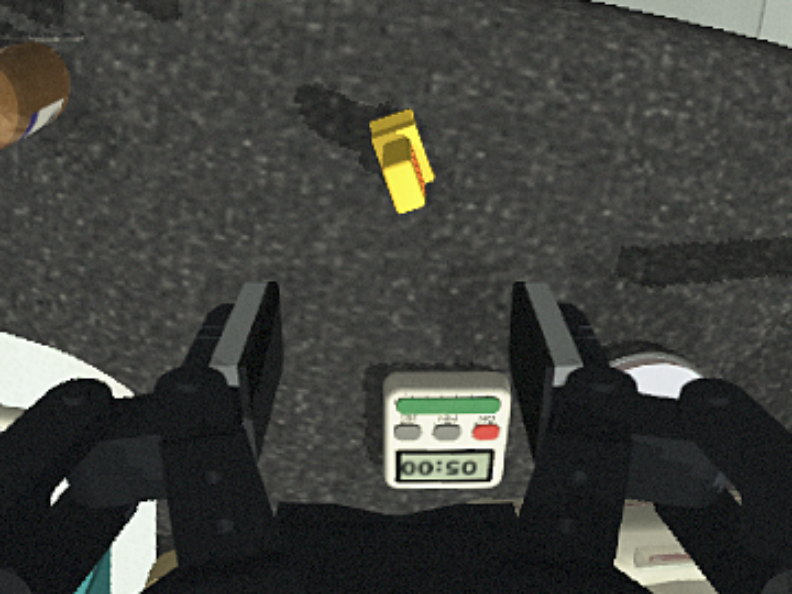

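The clip is at crop (400,160), i.e. full-frame px about (282,203), with its long x side at a slant. The bottle and timer are clear. The bar's tilt is steady at about 0.087. I'll fit the fin's top from depth.

Run:
```python
from h import *
z=np.load('pics/w13.npz'); hsv=cv2.cvtColor(z['im'],cv2.COLOR_BGR2HSV)
m=cv2.inRange(hsv,(15,120,40),(38,255,255)); v,u=np.nonzero(m*(z['d']>0))
k=(u>255)&(u<310)&(v>170)&(v<235); P=np.array([px('w13',a,b) for a,b in zip(u[k],v[k])])
for lo,hi in((52,62),(12,22)):
    T=P[(P[:,2]>lo)&(P[:,2]<hi)]; r=cv2.minAreaRect(T[:,:2].astype(np.float32)); print(len(T),T.mean(0),r); print(np.round(cv2.boxPoints(r),1).tolist())
q=z['R']; print(np.round(-q.T@z['t'],1))
```

```text
331 [ 440.07271618 -307.52392741   56.69857179] ((440.8995361328125, -307.35931396484375), (20.29092025756836, 11.836836814880371), 27.81226348876953)
[[429.20001220703125, -306.8999938964844], [434.70001220703125, -317.29998779296875], [452.6000061035156, -307.8999938964844], [447.1000061035156, -297.3999938964844]]
257 [ 434.76923257 -307.67363153   18.43146379] ((440.6091003417969, -307.6413269042969), (26.123422622680664, 20.088476181030273), 27.60479736328125)
[[424.3999938964844, -304.79998779296875], [433.70001220703125, -322.6000061035156], [456.79998779296875, -310.5], [447.5, -292.70001220703125]]
[ 357.6 -323.   312.3]
```

```bash
python3 -m crank '[[-0.004,0.0015,0.03,0,0,-9],[-0.0087,0.0031,0.06,0,0,-19.1],[-0.0087,0.0031,0.09,0,0,-19.1],[-0.0087,0.0031,0.11,0,0,-19.1],[-0.0087,0.0031,0.125,0,0,-19.1],[-0.0087,0.0031,0.135,0,0,-19.1],[-0.0087,0.0031,0.14,0,0,-19.1],[-0.0087,0.0031,0.14,0,0,-19.1]]'
python3 -m crank '[[0,0,0,0,0,0],[0,0,0,0,0,0],[0,0,0,0,0,0],[0,0,0,0,0,0],[0,0,0,0,0,0]]' 0
python3 -m crank '[[0,0,-0.03,0,0,0],[0,0,-0.08,0,0,0],[0,0,-0.12,0,0,0],[0,0,-0.14,0,0,0],[0,0,-0.14,0,0,0]]'
python3 look.py w14
```

```text
time_s: 19.1
ee_pos: [440.8, -308.0, 201.8]
ee_rot: [-0.238, 0.971, -0.0, 0.0]
ft_force: [-0.8, 0.8, -0.1]
width: 0.6
time_s: 19.73
ee_pos: [440.8, -308.0, 202.0]
ee_rot: [-0.238, 0.971, -0.0, 0.0]
ft_force: [-0.5, 0.4, 4.7]
width: 0.125
time_s: 20.35
ee_pos: [440.9, -308.3, 342.7]
ee_rot: [-0.238, 0.971, -0.001, 0.001]
ft_force: [-0.5, 0.0, -0.1]
width: 0.132
w14 824 491 c [478.8  47.3 114.1] dir [-0.1425  0.9898] tilt 0.0831 s range [-76.5  39. ] z at tail/nose [119.3 109.7]
```

```bash
python3 -m crank '[[-0.02,0.03,-0.015,0,0,4],[-0.05,0.07,-0.02,0,0,9],[-0.08,0.112,-0.02,0,0,14],[-0.11,0.154,-0.02,0,0,18.8],[-0.14,0.196,-0.02,0,0,18.8],[-0.165,0.231,-0.02,0,0,18.8],[-0.178,0.249,-0.01,0,0,18.8],[-0.184,0.257,-0.005,0,0,18.8],[-0.1863,0.2607,-0.0,0,0,18.8],[-0.1863,0.2607,-0.0,0,0,18.8],[-0.1863,0.2607,-0.0,0,0,18.8]]'
python3 look.py w15
python3 - <<'E'
import cv2
im=cv2.imread('pics/w15.png'); cv2.imwrite('pics/w15c.png',cv2.resize(im[140:340,160:400],None,fx=3,fy=3))
E
```

```text
time_s: 21.78
ee_pos: [485.1, 8.2, 341.6]
ee_rot: [-0.076, 0.997, -0.0, -0.0]
ft_force: [-0.8, 0.5, -0.9]
width: 0.132
w15 7304 5522 c [486.1   7.  110.5] dir [-0.1503  0.9886] tilt 0.0839 s range [-180.4   42.5] z at tail/nose [119.5 100.8]
```

View pics/w15c.png

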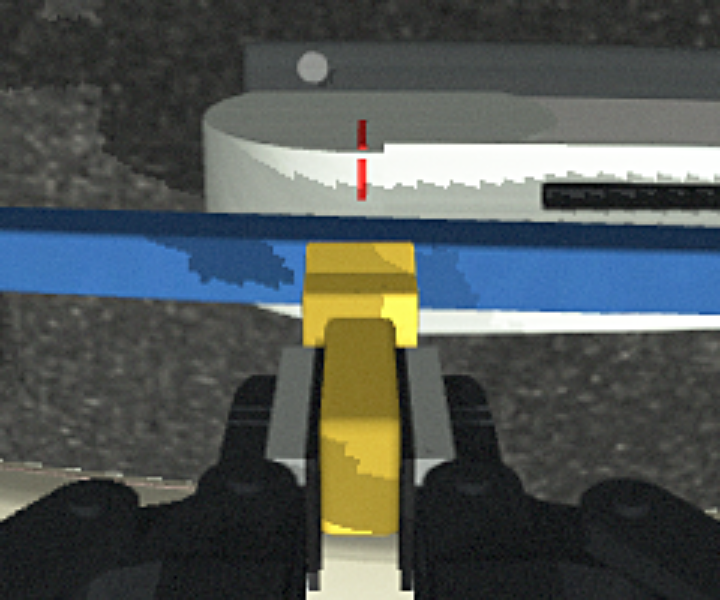

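The red line is at crop x≈362 (full-frame px (280.7, 193–206)) and the clip is centred at crop x≈360. I'll compute the offsets.

Run:
```python
from h import *
A=px('w15',280.7,194,90);B=px('w15',280.7,205,90); print('line',A,B,px('w15',280.7,200))
z=np.load('pics/w15.npz'); hsv=cv2.cvtColor(z['im'],cv2.COLOR_BGR2HSV)
m=cv2.inRange(hsv,(15,120,40),(38,255,255)); v,u=np.nonzero(m*(z['d']>0))
k=(u>255)&(u<310)&(v>215)&(v<325); P=np.array([px('w15',a,b) for a,b in zip(u[k],v[k])])
print(np.percentile(P[:,2],[1,10,25,50,90,99]))
top=np.percentile(P[:,2],99)
e=np.array([-.1503,.9886]); x=np.array([.9886,.1503])
T=P[(P[:,2]>top-3)]; r=cv2.minAreaRect(T[:,:2].astype(np.float32)); print('fin',top,r,'s',np.array(r[0])@e,'x',np.array(r[0])@x)
print('plate edges s,',np.percentile(P[P[:,2]<top-20,:2]@e,[2,98]))
T=P[(P[:,2]>top-40)&(P[:,2]<top-36)]; r=cv2.minAreaRect(T[:,:2].astype(np.float32)); print('plate',r,len(T))
print('line s',A[:2]@e,B[:2]@e,'line x',A[:2]@x)
# bar lateral edges at the clip
hs=cv2.erode(cv2.inRange(hsv,(100,120,40),(125,255,255)),np.ones((2,2),np.uint8)); v,u=np.nonzero(hs*(z['d']>0)); Q=np.array([px('w15',a,b) for a,b in zip(u,v)])
q=Q[:,:2]@e; mid=A[:2]@e
for lo,hi in((-60,-15),(15,60)):
    S=Q[(q>mid+lo)&(q<mid+hi)&(abs(Q[:,0]-485)<30)]; zz=110.8+.084*(S[:,:2]@e-mid); S=S[abs(S[:,2]-zz)<2]; print('bar x',np.percentile(S[:,:2]@x,[2,50,98]),S[:,2].mean())
```

```text
line [466.93128336   6.38004318  90.        ] [474.9268705    7.60964107  90.        ] [470.83671749   6.97492996  91.57987042]
[142.79048775 146.88237808 157.93363036 180.10959758 196.60006455
 197.36676717]
fin 197.3667671720178 ((484.9401550292969, 8.269277572631836), (20.140413284301758, 11.25928020477295), 8.314254760742188) s -64.71149749259948 x 480.6547096811295
plate edges s, [-74.18045402 -55.23416849]
plate ((477.1197814941406, 7.108517169952393), (10.371574401855469, 19.308155059814453), 8.405474662780762) 456
line s -63.87246120011894 -63.858617476236915 line x 462.5671872227998
bar x [475.03924388 482.10588717 490.02503005] 107.66943943784234
bar x [475.10144004 482.13575282 489.71027804] 113.8453639249389
```

```bash
python3 -m crank '[[-0.001,0.0004,0.008,0,0,0],[-0.0018,0.0008,0.018,0,0,0],[-0.0018,0.0008,0.025,0,0,0],[-0.0018,0.0008,0.030,0,0,0],[-0.0018,0.0008,0.034,0,0,0],[-0.0018,0.0008,0.037,0,0,0],[-0.0018,0.0008,0.039,0,0,0],[-0.0018,0.0008,0.041,0,0,0],[-0.0018,0.0008,0.0420,0,0,0],[-0.0018,0.0008,0.0430,0,0,0],[-0.0018,0.0008,0.0430,0,0,0],[-0.0018,0.0008,0.0430,0,0,0]]'
python3 look.py w16
python3 - <<'E'
import cv2
im=cv2.imread('pics/w16.png'); cv2.imwrite('pics/w16c.png',cv2.resize(im[140:340,160:400],None,fx=3,fy=3))
E
```

```text
time_s: 23.32
ee_pos: [486.8, 10.5, 298.7]
ee_rot: [-0.077, 0.997, 0.0, 0.0]
ft_force: [-0.0, -0.0, 0.0]
width: 0.129
w16 10702 7877 c [485.8   7.3 110.5] dir [-0.1496  0.9888] tilt 0.0738 s range [-180.2   42.8] z at tail/nose [118.4 101.9]
```

View pics/w16c.png

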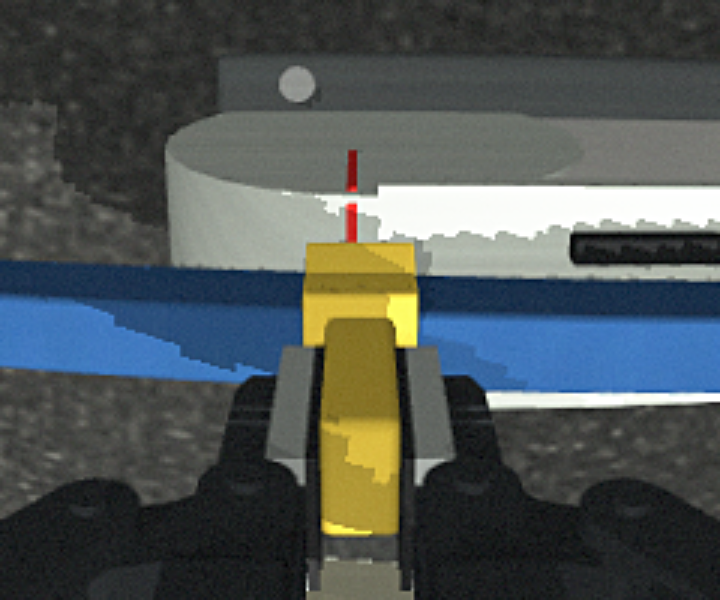

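The clip is astride the bar in the gripper, with the red line at crop x≈352 against the clip's centre at 360 (about 1–2 mm). I'll release and rise slowly.

```bash
python3 -m crank '[[0,0,0,0,0,0],[0,0,0,0,0,0],[0,0,0,0,0,0],[0,0,0,0,0,0]]' 0.4
python3 -m crank '[[0,0,-0.005,0,0,0],[0,0,-0.015,0,0,0],[0,0,-0.03,0,0,0],[0,0,-0.05,0,0,0],[0,0,-0.08,0,0,0],[0,0,-0.11,0,0,0],[0,0,-0.11,0,0,0],[0,0,-0.11,0,0,0],[0,0,-0.11,0,0,0],[0,0,-0.11,0,0,0]]'
python3 look.py w17
python3 - <<'E'
from h import *
im=cv2.imread('pics/w17.png'); cv2.imwrite('pics/w17c.png',cv2.resize(im[140:340,160:400],None,fx=3,fy=3))
z=np.load('pics/w17.npz'); hsv=cv2.cvtColor(z['im'],cv2.COLOR_BGR2HSV)
m=cv2.inRange(hsv,(15,120,40),(38,255,255)); v,u=np.nonzero(m*(z['d']>0))
P=np.array([px('w17',a,b) for a,b in zip(u,v)]); P=P[(abs(P[:,0]-485)<40)&(abs(P[:,1]-8)<40)&(P[:,2]>80)]
e=np.array([-.1503,.9886]); x=np.array([.9886,.1503]); top=np.percentile(P[:,2],98)
T=P[P[:,2]>top-3]; r=cv2.minAreaRect(T[:,:2].astype(np.float32)); print('fin top',top,r,'s',np.array(r[0])@e,'x',np.array(r[0])@x)
r=cv2.inRange(hsv,(0,150,60),(8,255,255)); v,u=np.nonzero(r); Q=np.array([px('w17',a,b,90) for a,b in zip(u,v)]); Q=Q[(abs(Q[:,0]-470)<15)&(abs(Q[:,1]-8)<20)]; print('line s',np.median(Q[:,:2]@e) if len(Q) else None)
E
```

```text
time_s: 23.88
ee_pos: [486.8, 10.4, 298.7]
ee_rot: [-0.077, 0.997, 0.0, -0.0]
ft_force: [-0.3, 0.6, 0.1]
width: 0.397
time_s: 25.12
ee_pos: [486.6, 10.4, 408.0]
ee_rot: [-0.077, 0.997, 0.0, -0.001]
ft_force: [0.3, -1.0, -0.4]
width: 0.401
w17 4180 3586 c [486.5   5.  110.3] dir [-0.1515  0.9885] tilt 0.0763 s range [-180.5   42.6] z at tail/nose [118.7 101.6]
fin top 153.73870717636578 ((487.7202453613281, 7.8614983558654785), (20.015233993530273, 11.158623695373535), 8.49720573425293) s -65.532475603199 x 483.3418177670956
line s -64.8495583408411
```

View pics/w17c.png

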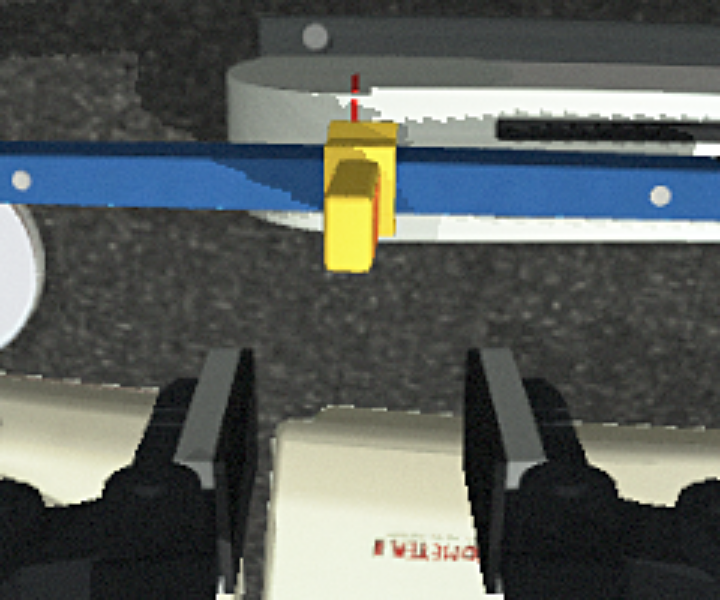

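The clip is seated at the line: the fin top is about 42 mm above the bar's top, and the seat is about 2 mm from the line. I'll let it settle, recheck, and hand in.

```bash
python3 -m crank '[[0,0,0,0,0,0],[0,0,0,0,0,0],[0,0,0,0,0,0],[0,0,0,0,0,0],[0,0,0,0,0,0],[0,0,0,0,0,0],[0,0,0,0,0,0],[0,0,0,0,0,0]]'; python3 look.py w18
python3 - <<'E'
from h import *
shot('scene','s18'); bar('s18')
for q in [(341,320),(299,237),(325,255)]: print(np.round(px('s18',*q)-px('scene0',*q)))
print(bot.sense()['ft_force']); bot.sign_off()
E
```

```text
time_s: 26.18
ee_pos: [486.8, 10.4, 408.7]
ee_rot: [-0.077, 0.997, 0.0, 0.0]
ft_force: [0.4, 0.4, 0.2]
width: 0.398
w18 4160 3579 c [486.5   5.2 110.4] dir [-0.152   0.9884] tilt 0.0764 s range [-180.3   42.9] z at tail/nose [118.7 101.6]
s18 123 111 c [483.7  -9.7 109.9] dir [-0.1489  0.9889] tilt 0.0748 s range [-180.9   32.4] z at tail/nose [118.4 102.4]
[-1. -1.  2.]
[-1. -1.  1.]
[ 1.  1. -1.]
[-0.74825146 -0.02434011  0.5558552 ]
the job is handed in; nothing more can be done
```

I pushed the bar out in small steps until it tipped, with readings of 0.008, 0.034, 0.040 and then 0.083 rad with the finger drawn back. I then set the yellow clip astride it at the red line, backed the gripper off and handed the job in at about 26 s.

What the last checks showed:
- **Bar:** its tilt held steady at 0.076 rad by the wrist camera over about 1 s. The scene camera gave 0.075.
- **Clip:** it is seated to within about 1 mm of the bar's top. Its seat is about 2 mm from the line along the channel, and it was about 1 mm off the bar's centre line.
- **Bystanders:** the depth readings on the timer, dish and bottle changed by no more than 2 mm, which is camera noise.
- **Forces:** the highest push force I read was about 4 N, taken only when each move ended. The gripper is clear of everything.

No check failed. My two early, rough readings of the red line put it 4–10 mm from where the rail ends placed it. The close wrist view agreed with the rail-end value to within about 2 mm, so I used that view.

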